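Click the flanged trimming chuck onto the potter's wheel

TASK

The potter wants to trim bowls next. Slide the chest's lower lid right back under its fixed neighbour and leave it open, take out the round chuck with the wide flange foot, and push it flange-down onto the wheel's spindle, past the sprung ball, until it clicks and sits fully home on the wheel head; then let go. Leave the conical chuck standing in the chest, and do not disturb the bowls and the clay block.

Things in the scene. Friction and masses are not known exactly. Their poses are not given: they have to be found in the camera images.
- chest: fixed plywood chest, 240 (x) by 420 (y) by 110 mm high. Origin: centre of underside. Floor 14 mm up. Sliding lower lid over its +y half, fixed upper lid (100 to 108 mm up, edge at y = 5 mm) over its -y half. +y end wall 86 mm high, inner face y = 200; side walls 110 mm high, inner faces x = -110 and 110. Both chucks stand side by side along x under the sliding lid, about y = 135 mm
- lid (a joint): travel of the chest's sliding lower lid in m: 0 closed, grows as the lid slides along the chest's -y axis under the fixed lid, stop at 0.15; about 2 N of friction, stays where it is left. Starts closed or slightly open. Wide open means over 0.12
- lid_grip (a point): middle of the top of the dark wooden grip rib at the outer end of the sliding lid, 128 mm above the bench; it moves with the lid (at joint 0: chest x 0, y 189 mm). The rib is 120 mm long along the chest's x, 18 mm thick along its y, and stands 32 mm above the lid's top face, which is 96 mm above the bench
- flanged_chuck: bare aluminium sleeve, loose, 0.2 to 0.4 kg, 70 mm tall, body 50 mm in diameter, with a flange foot 76 mm in diameter and 12 mm thick at the bottom; through bore 26.4 mm in diameter, widening over the lowest 12 mm to about 36 mm. Origin: centre of the flange's underside, z up the bore. Stands upright on the chest's floor; which side of the conical chuck it is on varies
- cone_chuck: bare aluminium solid cone without a bore, loose, 66 mm tall, 60 mm in diameter at the foot, 40 mm at the top; to stay in the chest. Origin: centre of its underside
- wheel: bench potter's wheel, does not turn and is fixed to the bench: steel foot, round aluminium wheel head 190 mm in diameter whose top is 70 mm above the bench, and an upright steel spindle 24 mm in diameter in the middle. Origin: centre of its underside; z up the spindle
- wheel_seat (a point): centre of the wheel head's top face, 70 mm above the bench, where the chuck's underside must rest
- spindle_tip (a point): top of the spindle, 96 mm above the wheel head; the last 12 mm taper from 24 to 10 mm diameter
- detent_ball (a joint): sprung steel ball, 16 mm in diameter, in the spindle's side towards the wheel's +x, centre 78 mm above the wheel head, 5 mm proud. Value: how far it is pressed in (m), 0 fully out, stop 0.007; spring 3 N plus 1.5 N per mm. The chuck's weight does not press it in: push with roughly 5 to 12 N, and once the chuck's top has passed, the ball springs out above it
- big_bowl: unfired clay bowl on the bench, 170 mm wide, 75 mm tall, bystander
- small_bowl: unfired clay bowl on the bench, 110 mm wide, 50 mm tall, bystander
- clay_block: brown block of clay on the bench, 90 by 150 by 70 mm, bystander
Mind the look-alikes: they are no part of the job. Several things have the shape of the wheel; the one meant has the colours described above.

How it is judged:
By the outcome, as a careful person would: the job done as asked, in the order asked, and still so for the second after the job is handed in, with the robot touching nothing.
It also fails if it takes over 54 s, if anything falls off the work surface, if the arm or the gripper's body presses on something with over 40 N, if the wrist force passes 120 N, or if a joint passes its speed limit or range.

ROBOT

A 7-joint arm with a two-finger parallel gripper is mounted at the origin on the work surface. World frame = base frame: x ahead of the robot, y to its left, z up, the work surface at z = 0. Lengths are in m, angles in rad, forces in N, time in s.
With the tool pointing down it reaches from about 0.4 to 0.85 m from the base axis. Payload 10.4 kg.
Tool frame: the origin (TCP) lies at the very end of the fingers, on their centre line; the grasp point (between the pads) lies 19 mm behind it; z points along the fingers, y is the direction in which the jaws open and shut (so a half turn about z gives the same grasp; the last joint's range is limited). The gripper opens to 87 mm and grips with 3 to 60 N. Pads are 19 mm wide; open, the fingers measure 117 mm over their backs; the gripper's body (75 mm by 190 mm) begins 51 mm behind the grasp point.
Start: joints at [1.162, 0.332, -0.065, 1.46, 0.022, 1.35, -0.088], TCP at [0.235, -0.579, 0.223] pointing down, gripper open.
Joint ranges: [-2.6, 2.6], [-0.5, 2.12], [-1.47, 1.34], [0.16, 2.42], [-1.27, 4.41], [0.06, 2.06], [-2.6, 2.6]. Speed limits (rad/s): [2.22, 2.22, 2.79, 2.79, 3.14, 3.14, 3.14].

INTERFACE

Orientations are given as a unit quaternion [x, y, z, w].
In Python, from bench import r, eyes, job gives the robot as it stands. The module is installed in compiled form; this text tells all that it offers.
- The arm moves only by the tool play_rows, never from a script. Its argument "motion" is a list of rows, each a list of 7 numbers: the shift along the tool's x, y, z as a fraction of full scale, then the turn, a rotation vector about the tool's x, y, z as a fraction of full scale, then the opening in per cent of the stroke, from 0 (shut) to 100 (fully open). A call has 1 to 5 rows; each row is the pose to reach, as a shift and turn from the pose commanded when the call began, along the tool's axes at that moment; what a row does not reach only later rows make up. Full scale, the value 1, is 0.2 m for a shift and 90 degrees for a turn. A row lasts 1/8 s, in which the tool goes at most 62.5 mm and 10.7 degrees, less where a joint would pass 70% of its speed; a pose out of reach is approached as far as the arm can. A call with a number of a shift or a turn outside -1 to 1 is refused whole. A call with a gripper value outside its range is refused whole. The fingers move at their own pace and stop on an object; "squeeze" is the grip in N (left out, the last holds). Time passes only in rows, so rows that repeat a pose let the fingers close. It gives the time, the measured TCP pose, the force and the opening at its end, in the units of the state.
- r.read_state(): the state, without advancing time (a new reading comes with each control period).
- eyes.camera(name): name is "scene" or "top"; returns a dict with "image" (420x560x3 uint8, red, green, blue), "mtx" (3x3 intrinsics, pixels), "R" (3x3) and "t" (3): a world point X has camera coordinates R X + t. Camera axes: x right, y down, z forward; pixel columns grow to the right and rows downward; lengths in m; the calibration is good to about 2 mm. A picture is of the moment at which its call begins. There is no depth.
- job.close_job(): hands the job in, once; it reports no verdict.
Trained networks look in a picture, given as the dict that the camera call returned (one of the last four; its "shot" number tells which), for a name from the list of things; names that differ only in an ending like _2 or _b are one class to them, and where a whole thing is asked for, a point or a joint stands for the part that bears it (a point fixed in the world has none). Each returns a list of dicts, best first, with "p" (0 to 1); they miss things now and then, are a little off and sometimes report something else, mostly with a low value. They report only what shows in the picture. A call takes as long as a camera call. They do not tell look-alikes from the thing itself.
- eyes.regions_of(picture, label): "region" (420x560 bool, what is visible of it) and "xy" ([column, row] in pixels, amid what is visible of it).
- eyes.landmark_of(picture, label): "xy" ([column, row] in pixels: a listed point, or the origin of a listed thing).
The state is a dict: "time": time; "joint_positions": joint angles; "joint_vel": joint speeds; "joint_torque": joint torques, N m; "ee_pos": TCP position; "eef_rot": TCP orientation; "ft_force": force on the tool from outside, world axes, zero at the start; "torque": the same for the moment, N m; "width": finger opening in m.
Only numpy, scipy, OpenCV 4.12 (cv2) and the standard library are available. Lean on these libraries where they do the work, as an engineer would, in place of code of your own. Each camera call takes 0.05 s, during which the arm holds its last target. There are 200 camera calls.

## Working session

There is one attempt and no reset: what is moved stays moved. The work goes in short steps, Python scripts to look and compute and a tool call to move; the robot and the scene stay as the last step left them, time stands still between calls to the robot, and variables do not carry over. Pictures are saved under pics/ and viewed, about 8 in all and at most 12, crops included, and the job is handed in when it is done.

Besides the shell and the picture viewer there is one more tool, called after "Emit:" as name([rows], argument=value, ...), one row to a line, values as JSON. play_rows: Moves the arm, as the interface text tells. Shift numbers are shares of 0.2 m and turn numbers shares of 90 degrees, none past 1 either way. Its arguments: {"type":"object","properties":{"motion":{"type":"array","items":{"type":"array","items":{"type":"number"}}},"squeeze":{"type":"number"}},"required":["motion"]}

```bash
mkdir -p pics; ls; cat > h.py <<'E'
import numpy as np, cv2
from bench import r, eyes, job
from scipy.spatial.transform import Rotation as Ro
def ray(p,xy):
    d=p["R"].T@np.linalg.inv(p["mtx"])@np.array([xy[0],xy[1],1.]); c=-p["R"].T@p["t"]; return c,d
def onz(p,xy,z):
    c,d=ray(p,xy); return c+d*(z-c[2])/d[2]
def proj(p,X):
    q=p["mtx"]@(p["R"]@np.asarray(X,float)+p["t"]); return q[:2]/q[2]
def save(p,n): cv2.imwrite("pics/"+n,cv2.cvtColor(p["image"],cv2.COLOR_RGB2BGR))
E
python3 - <<'E'
from h import *
s=r.read_state(); print({k:np.round(s[k],3) for k in("time","ee_pos","eef_rot","width","ft_force")})
Z=dict(lid_grip=.128,wheel_seat=.07,spindle_tip=.166,chest=0,wheel=0,flanged_chuck=.014,cone_chuck=.014,big_bowl=0,small_bowl=0,clay_block=0)
ps=[]
for n in("top","scene"):
    p=eyes.camera(n); save(p,n+"0.png"); ps.append(p["image"])
    print(n,"cam",np.round(-p["R"].T@p["t"],3))
    for k,z in Z.items():
        for o in eyes.landmark_of(p,k)[:4]: print(k,np.round(o["xy"],1),round(o["p"],2),np.round(onz(p,o["xy"],z),3))
E
```

```text
pics
{'time': np.float64(0.0), 'ee_pos': array([ 0.235, -0.579,  0.222]), 'eef_rot': array([ 0.981,  0.192, -0.   , -0.001]), 'width': np.float64(0.087), 'ft_force': array([ 1.191,  0.038, -0.752])}
top cam [0.413 0.171 1.009]
lid_grip [356.8 194.7] 0.63 [0.546 0.012 0.128]
wheel_seat [231.5 329.8] 0.97 [0.231 0.295 0.07 ]
wheel_seat [221.  221.5] 0.89 [0.485 0.328 0.07 ]
wheel_seat [102.4 265.4] 0.84 [0.375 0.611 0.07 ]
spindle_tip [216.1 222.4] 0.72 [0.476 0.323 0.166]
spindle_tip [219.3 337.6] 0.62 [0.233 0.308 0.166]
spindle_tip [ 81.4 268.4] 0.61 [0.372 0.612 0.166]
chest [411.6 205.6] 0.55 [ 0.539 -0.151  0.   ]
wheel [115.7 266.3] 0.76 [0.37  0.609 0.   ]
wheel [227.9 220.7] 0.72 [0.493 0.322 0.   ]
wheel [228.  324.6] 0.71 [0.23  0.314 0.   ]
big_bowl [266.9 117.5] 0.71 [0.771 0.226 0.   ]
small_bowl [160.8 194.9] 0.95 [0.558 0.501 0.   ]
scene cam [1.131 0.474 1.256]
lid_grip [208.5 201.7] 0.76 [0.543 0.019 0.128]
wheel_seat [459.4 239.4] 0.95 [0.37  0.616 0.07 ]
wheel_seat [359.9 158.8] 0.88 [0.23 0.31 0.07]
wheel_seat [331.8 234.2] 0.85 [0.479 0.322 0.07 ]
wheel_seat [206.5 197.8] 0.15 [ 0.504 -0.015  0.07 ]
spindle_tip [364.1 134.8] 0.87 [0.226 0.309 0.166]
spindle_tip [468.  222.2] 0.87 [0.379 0.612 0.166]
spindle_tip [339.3 213.1] 0.59 [0.472 0.33  0.166]
spindle_tip [250.9 339.9] 0.42 [0.828 0.268 0.166]
chest [163.  204.2] 0.78 [ 0.532 -0.144  0.   ]
wheel [451.2 254.4] 0.82 [0.376 0.616 0.   ]
wheel [325.6 247.9] 0.6 [0.485 0.312 0.   ]
flanged_chuck [210.7 204.8] 0.68 [ 0.49  -0.017  0.014]
cone_chuck [192.6 239.1] 0.41 [ 0.602 -0.013  0.014]
big_bowl [252.6 336.1] 0.69 [0.772 0.236 0.   ]
small_bowl [389.  300.9] 0.82 [0.561 0.507 0.   ]
small_bowl [152.7 300.3] 0.47 [ 0.786 -0.028  0.   ]
clay_block [152.  301.6] 0.75 [ 0.79  -0.028  0.   ]
```

View pics/top0.png

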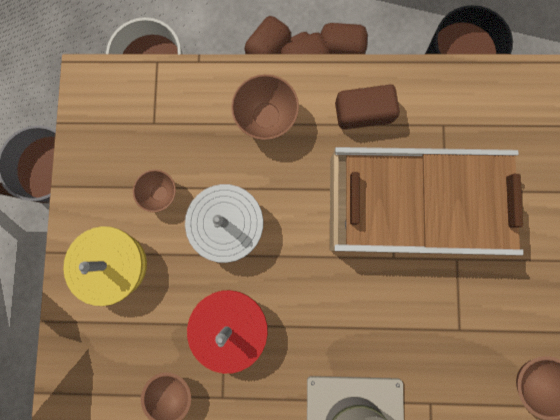

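View pics/scene0.png

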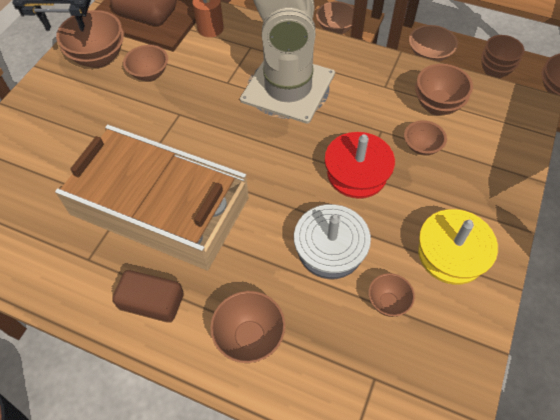

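The top view shows the chest at columns 335–520, rows 150–252, with the sliding lid's rib at (355,197). The aluminium wheel is the grey one at (224,223); the red (228,331) and yellow (105,266) ones are look-alikes. The scene view shows the lid slightly open and agrees.

```bash
cat > m.py <<'E'
from h import *
from scipy.optimize import least_squares
def best(p,k,near,z):
    L=eyes.regions_of(p,k); return min(L,key=lambda o:np.hypot(*(onz(p,o["xy"],z)[:2]-near))) if L else None
def cont(m): return max(cv2.findContours(m.astype(np.uint8),cv2.RETR_EXTERNAL,cv2.CHAIN_APPROX_NONE)[0],key=cv2.contourArea)
if __name__=="__main__":
    P={}
    for n in("top","scene"):
        p=P[n]=eyes.camera(n)
        w=best(p,"wheel_seat",[.478,.325],.07) or best(p,"wheel",[.478,.325],.07)
        if w:
            q=np.array([onz(p,c,.07)[:2] for c in cont(w["region"])[:,0]])
            f=least_squares(lambda a:np.hypot(*(q-a).T)-.095,[.478,.325],loss="soft_l1",f_scale=.002)
            print(n,"wheel",f.x.round(4),"med res",np.median(abs(f.fun)).round(4))
        g=best(p,"lid_grip",[.545,.014],.128)
        if g:
            q=np.array([onz(p,c,.128)[:2] for c in cont(g["region"])[:,0]],np.float32)
            print(n,"region",cv2.minAreaRect(q))
        b=cv2.Canny(p["image"],60,160)
        if n=="top":
            for l in cv2.HoughLinesP(b,.5,np.pi/720,40,minLineLength=110,maxLineGap=8)[:,0]:
                if 320<l[0]<540 and 130<l[1]<270:
                    A,B=onz(p,l[:2],.11),onz(p,l[2:],.11); d=B-A
                    print("line",l,A[:2].round(3),B[:2].round(3),"yaw",np.degrees(np.arctan2(d[0],-d[1])).round(2))
    A=[];bb=[]
    for p in P.values():
        L=eyes.landmark_of(p,"spindle_tip"); o=min(L,key=lambda o:np.hypot(*(onz(p,o["xy"],.166)[:2]-[.474,.326])))
        print("tip",onz(p,o["xy"],.166).round(4))
    t=cv2.resize(P["top"]["image"][180:290,160:340],None,fx=4,fy=4,interpolation=2)
    cv2.imwrite("pics/w1.png",t[...,::-1])
E
python3 m.py
```

```text
top wheel [0.482  0.3219] med res 0.0012
top region ((0.5345277786254883, -0.04886481165885925), (0.17432500422000885, 0.2070859968662262), 89.4482650756836)
line [383 148 512 149] [ 0.66  -0.053] [ 0.661 -0.349] yaw 0.09
line [392 153 504 154] [ 0.648 -0.074] [ 0.649 -0.331] yaw 0.05
line [358 245 530 250] [0.433 0.007] [ 0.428 -0.377] yaw -0.71
line [338 257 338 147] [0.405 0.052] [0.661 0.052] yaw 89.94
scene wheel [0.4899 0.3235] med res 0.0033
scene region ((0.5555670857429504, -0.041641682386398315), (0.1760733723640442, 0.20617735385894775), 89.2866439819336)
tip [0.4787 0.3223 0.166 ]
tip [0.4769 0.3278 0.166 ]
```

```bash
python3 - <<'E'
from h import *
t=cv2.imread("pics/top0.png")
cv2.imwrite("pics/c1.png",np.hstack([cv2.resize(t[175:275,175:275],(400,400),interpolation=2),cv2.resize(t[150:250,325:425],(400,400),interpolation=2)]))
E
```

```text
(no output)
```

View pics/c1.png

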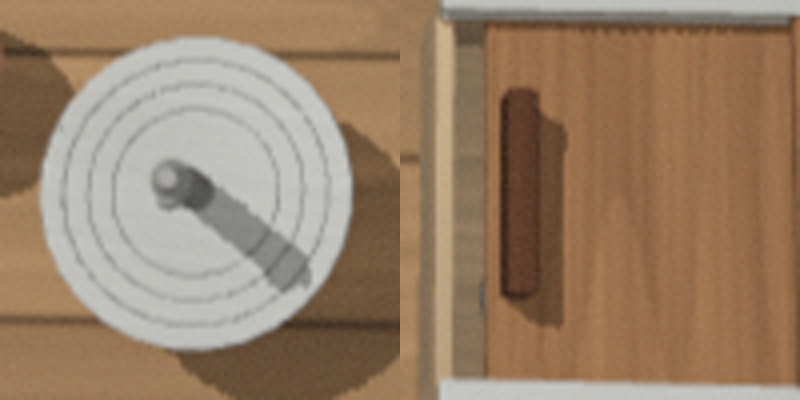

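The crop shows the wheel head centred near pixel (224,223.7), the spindle tip near (217.5,219.5), and the rib from (354,172) to (356,224), so the chest yaw is about 0.

```bash
python3 - <<'E'
from h import *
p=eyes.camera("top")
print(onz(p,(224,223.7),.07), onz(p,(217.5,219.5),.166), "rib",onz(p,(355,198.2),.128),onz(p,(350,198),.128))
s=r.read_state();R=Ro.from_quat(s["eef_rot"]);print(R.as_matrix().round(4))
g=np.array([.540,.062,.20]); print("shift/0.2",(R.inv().apply(g-s["ee_pos"])/.2).round(3))
Rd=Ro.from_matrix(np.array([[0,1,0],[1,0,0],[0,0,-1.]]).T); 
for y in(0,90,-90): print(y,((R.inv()*Ro.from_euler('z',y,degrees=True)*Ro.from_quat([1,0,0,0])).as_rotvec()/(np.pi/2)).round(4))
E
```

```text
[0.48000943 0.32076823 0.07      ] [0.48205179 0.31996319 0.166     ] rib [0.53815161 0.01591934 0.128     ] [0.53845805 0.02716843 0.128     ]
[[ 0.9265  0.3764  0.    ]
 [ 0.3764 -0.9265 -0.    ]
 [ 0.      0.     -1.    ]]
shift/0.2 [ 2.618 -2.396  0.113]
0 [ 0.     -0.      0.2456]
90 [ 0.      0.     -0.7544]
-90 [ 0.     -0.      1.2456]
```

Emit:
play_rows([
  [1,-0.92,0,0,0,-0.25,0],
  [1,-0.92,0,0,0,-0.25,0],
  [1,-0.92,0,0,0,-0.25,0],
  [1,-0.92,0,0,0,-0.25,0],
  [1,-0.92,0,0,0,-0.25,0],
], squeeze=40)

```text
time: 2.17
ee_pos: [0.3531, -0.3299, 0.223]
eef_rot: [0.924, 0.382, 0.0, 0.0]
ft_force: [-0.2, -0.8, 0.5]
width: 0.045
```

```bash
cat > go.py <<'E'
import sys
from h import *
g=np.array([float(v) for v in sys.argv[1:4]]); yaw=float(sys.argv[4]) if len(sys.argv)>4 else 90
s=r.read_state();R=Ro.from_quat(s["eef_rot"])
t=R.inv()*Ro.from_euler('z',yaw,degrees=True)*Ro.from_quat([1,0,0,0])
print("t",round(s["time"],2),"pos",np.round(s["ee_pos"],4),"shift",(R.inv().apply(g-s["ee_pos"])/.2).round(3),"turn",(t.as_rotvec()/(np.pi/2)).round(4),"w",round(s["width"],4),"F",np.round(s["ft_force"],1))
E
python3 go.py .54 .062 .2
```

```text
t 2.17 pos [ 0.3531 -0.3299  0.223 ] shift [ 2.045 -0.729  0.115] turn [ 6.000e-04  1.000e-04 -5.013e-01] w 0.045 F [-0.2 -0.8  0.5]
```

Emit:
play_rows([
  [1,-0.36,0,0,0,-0.25,0],
  [1,-0.36,0,0,0,-0.25,0],
  [1,-0.36,0,0,0,-0.25,0],
  [1,-0.36,0,0,0,-0.25,0],
])

```text
time: 2.68
ee_pos: [0.4443, -0.1379, 0.223]
eef_rot: [0.832, 0.555, 0.0, 0.0]
ft_force: [-0.5, -0.3, 0.1]
width: 0.0053
```

```bash
python3 go.py .54 .062 .2
```

```text
t 2.67 pos [ 0.4443 -0.1379  0.223 ] shift [1.107 0.057 0.115] turn [ 7.000e-04 -1.000e-04 -2.512e-01] w 0.0053 F [-0.5 -0.3  0.1]
```

Emit:
play_rows([
  [1,0.06,0.0,0,0,-0.251,0],
  [1,0.06,0.0,0,0,-0.251,0],
  [1,0.06,0.0,0,0,-0.251,0],
  [1,0.06,0.0,0,0,-0.251,0],
])

```text
time: 3.18
ee_pos: [0.5326, 0.0427, 0.2227]
eef_rot: [0.707, 0.707, 0.001, -0.001]
ft_force: [-0.6, -0.9, -0.1]
width: 0.0004
```

```bash
python3 go.py .54 .048 .108
```

```text
t 3.17 pos [0.5326 0.0427 0.2227] shift [0.025 0.037 0.573] turn [ 0.0003 -0.0013  0.0005] w 0.0004 F [-0.6 -0.9 -0.1]
```

Emit:
play_rows([
  [0.05,0.03,0.28,0,0,0,0],
  [0.04,0.03,0.56,0,0,0,0],
  [-0.06,0.03,0.56,0,0,0,0],
  [-0.14,0.03,0.56,0,0,0,0],
  [-0.22,0.03,0.56,0,0,0,0],
])

```text
time: 3.8
ee_pos: [0.5379, -0.0071, 0.1111]
eef_rot: [0.709, 0.705, 0.0, 0.0]
ft_force: [-1.1, 2.9, -2.3]
width: 0.0004
```

```bash
python3 go.py .54 -.088 .11
```

```text
t 3.8 pos [ 0.5379 -0.0071  0.1111] shift [-0.405  0.013  0.006] turn [ 0.0005  0.     -0.0038] w 0.0004 F [-1.1  2.9 -2.3]
```

Lid pushing with about 3 N. Continue.

Emit:
play_rows([
  [-0.1,0,0,0,0,0,0],
  [-0.2,0,0,0,0,0,0],
  [-0.3,0,0,0,0,0,0],
  [-0.36,0,0,0,0,0,0],
  [-0.4,0,0,0,0,0,0],
])

```text
time: 4.42
ee_pos: [0.5376, -0.0869, 0.1112]
eef_rot: [0.709, 0.705, 0.0, 0.001]
ft_force: [-1.2, 2.6, 1.0]
width: 0.0003
```

```bash
python3 - <<'E'
from h import *
for n in ("top","scene"):
    p=eyes.camera(n); save(p,n+"1.png")
    for k,z in dict(lid_grip=.128).items():
        for o in eyes.landmark_of(p,k)[:2]: print(n,k,np.round(o["xy"],1),round(o["p"],2),np.round(onz(p,o["xy"],z),3))
a=cv2.imread("pics/top1.png")[130:270,310:540]; b=cv2.imread("pics/scene1.png")[110:280,50:260]
cv2.imwrite("pics/c2.png",np.hstack([cv2.resize(a,(400,400*140//230),interpolation=2)[:240],cv2.resize(b,(400,400*170//210),interpolation=2)[:240]])) 
E
python3 go.py .54 .05 .2
```

```text
scene lid_grip [163.4 185.5] 0.67 [ 0.544 -0.107  0.128]
t 4.62 pos [ 0.5376 -0.0861  0.1108] shift [ 0.681  0.009 -0.446] turn [ 0.0005  0.0003 -0.0034] w 0.0007 F [-0.4 -0.3 -0.4]
```

Emit:
play_rows([
  [-0.02,0,0,0,0,0,0],
  [-0.03,0,0,0,0,0,0],
  [0.05,0,0,0,0,0,0],
  [0.4,0,-0.5,0,0,0,75],
  [1,0,-0.7,0,0,0,75],
])

```text
time: 5.25
ee_pos: [0.5382, 0.0145, 0.1948]
eef_rot: [0.71, 0.704, 0.0, 0.001]
ft_force: [1.8, 0.9, -0.1]
width: 0.0131
```

Emit:
play_rows([
  [0.7,0,0,0,0,0,75],
  [0.7,0,0,0,0,0,75],
  [0.7,0,0,0,0,0,75],
])

```text
time: 5.62
ee_pos: [0.5371, 0.1597, 0.1933]
eef_rot: [0.706, 0.708, 0.001, -0.0]
ft_force: [0.4, -0.3, -0.6]
width: 0.0428
```

```bash
python3 - <<'E'
from h import *
C=[]
for n,sl in (("top",np.s_[140:260,320:480]),("scene",np.s_[130:250,120:280])):
    p=eyes.camera(n); save(p,n+"2.png"); C.append(cv2.resize(p["image"][sl],(640,480),interpolation=2)[...,::-1])
    for k,z in dict(lid_grip=.128,flanged_chuck=.014,cone_chuck=.014).items():
        for o in eyes.landmark_of(p,k)[:3]: print(n,k,np.round(o["xy"],1),round(o["p"],2),np.round(onz(p,o["xy"],z),3))
    for k in("flanged_chuck","cone_chuck"):
        for o in eyes.regions_of(p,k)[:2]: print(n,k,"reg",np.round(o["xy"],1),round(o["p"],2),o["region"].sum(), cv2.boundingRect(o["region"].astype(np.uint8)))
cv2.imwrite("pics/c3.png",C[0]);cv2.imwrite("pics/c4.png",C[1])
E
python3 go.py .5 0 .2
```

```text
top lid_grip [416.  195.1] 0.57 [ 0.547 -0.121  0.128]
top lid_grip [265.1 120.9] 0.41 [0.717 0.223 0.128]
top cone_chuck [359.7 183.7] 0.57 [ 0.592 -0.016  0.014]
top flanged_chuck reg [453.2 196.3] 0.37 13993 (358, 147, 165, 108)
scene lid_grip [161.7 184.7] 0.68 [ 0.544 -0.113  0.128]
scene flanged_chuck [210.8 203.7] 0.69 [ 0.487 -0.019  0.014]
scene flanged_chuck [251.1 338.2] 0.38 [0.782 0.238 0.014]
scene cone_chuck [189.  241.1] 0.69 [ 0.611 -0.018  0.014]
scene cone_chuck [152.3 302.5] 0.58 [ 0.795 -0.02   0.014]
scene flanged_chuck reg [209.8 202.2] 0.91 636 (199, 183, 25, 34)
scene cone_chuck reg [190.2 232. ] 0.73 469 (178, 218, 24, 26)
t 6.22 pos [0.5387 0.1533 0.193 ] shift [-0.768 -0.189 -0.035] turn [ 0.0001  0.0002 -0.004 ] w 0.0645 F [ 0.7 -0.5 -0.1]
```

View pics/c3.png

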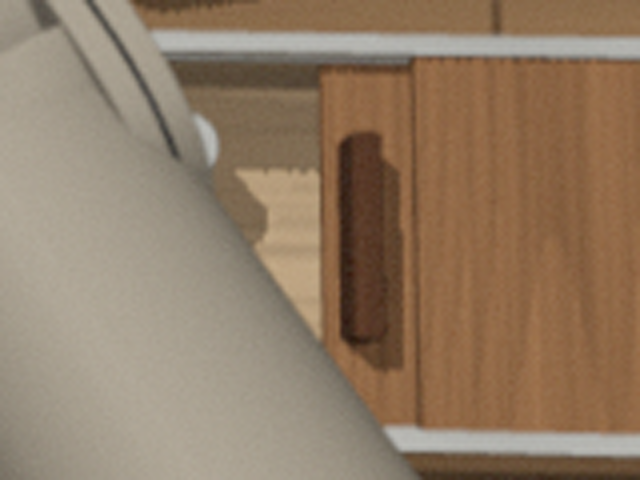

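View pics/c4.png

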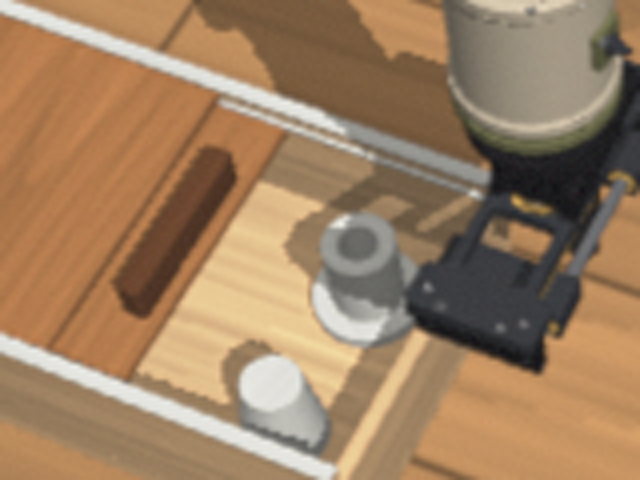

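The scene crop shows the lid wide open, the flanged chuck (bored, flange foot) at pixel (209.5,190) and the cone at (188,225). The arm hides them in the top view, so I move aside.

Emit:
play_rows([
  [0.8,-0.3,-0.3,0,0,0,75],
  [0.8,-0.3,-0.3,0,0,0,75],
  [0.8,-0.3,-0.3,0,0,0,75],
  [0.8,-0.3,-0.3,0,0,0,75],
])

```text
time: 6.72
ee_pos: [0.477, 0.3192, 0.2547]
eef_rot: [0.706, 0.708, 0.002, -0.001]
ft_force: [-0.4, -1.0, 0.3]
width: 0.0652
```

```bash
python3 - <<'E'
from h import *
p=eyes.camera("scene"); print("scene top centre",onz(p,(209.5,190),.084),onz(p,(188,224.5),.08))
for o in eyes.landmark_of(p,"flanged_chuck")[:1]: print(o["xy"],onz(p,o["xy"],.014))
p=eyes.camera("top"); save(p,"top3.png"); c=cv2.resize(p["image"][150:250,330:430],(600,600),interpolation=2)[...,::-1]
for k in("flanged_chuck","cone_chuck"):
    for o in eyes.landmark_of(p,k)[:2]: print(k,np.round(o["xy"],1),round(o["p"],2),np.round(onz(p,o["xy"],.014),3))
    for o in eyes.regions_of(p,k)[:2]: print(k,"reg",np.round(o["xy"],1),round(o["p"],2),o["region"].sum(), cv2.boundingRect(o["region"].astype(np.uint8)))
cv2.imwrite("pics/c5.png",c)
E
python3 go.py .49 -.017 .2
```

```text
scene top centre [ 0.48718967 -0.01311813  0.084     ] [ 0.59821322 -0.01694697  0.08      ]
[207.8, 204.8] [ 0.49325958 -0.02451857  0.014     ]
flanged_chuck [359.6 221.7] 0.58 [ 0.494 -0.015  0.014]
flanged_chuck reg [357.7 220.4] 0.8 677 (345, 210, 31, 30)
cone_chuck [360.2 181.5] 0.8 [ 0.598 -0.018  0.014]
cone_chuck reg [359.4 181.9] 0.87 481 (350, 169, 25, 24)
cone_chuck reg [408.4 200. ] 0.68 2082 (400, 156, 25, 91)
t 7.08 pos [0.4801 0.3129 0.2525] shift [-1.649  0.062  0.264] turn [-0.0003  0.0005 -0.0048] w 0.0654 F [0.2 0.3 0.2]
```

View pics/c5.png

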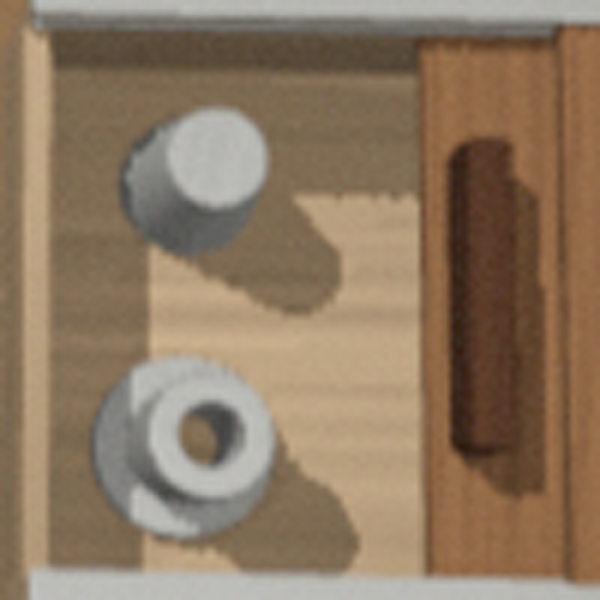

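The top crop shows the flanged chuck with top centre at pixel (365,222.7) and flange centre at (360.5,224.5). The cone stands at about (360,182).

```bash
python3 - <<'E'
from h import *
p=eyes.camera("top"); print(onz(p,(364.6,222.3),.084),onz(p,(360.2,224),.022), "scale",onz(p,(336,200),.086))
print("rail inner x:",onz(p,(380,155.5),.11),onz(p,(380,245),.11))
E
python3 go.py .489 -.0145 .2
```

```text
[ 0.48737662 -0.01400578  0.084     ] [ 0.48792952 -0.01540741  0.022     ] scale [0.53922318 0.05334412 0.086     ]
rail inner x: [ 0.64206537 -0.04586525  0.11      ] [ 0.43407357 -0.04312622  0.11      ]
t 7.12 pos [0.48   0.3131 0.2526] shift [-1.637  0.057  0.264] turn [-0.0002  0.0004 -0.0046] w 0.0651 F [-0.2 -0.1 -0.3]
```

Emit:
play_rows([
  [-0.82,0.02,0.1,0,0,0,75],
  [-0.82,0.02,0.1,0,0,0,75],
  [-0.82,0.02,0.1,0,0,0,75],
])

```text
time: 7.5
ee_pos: [0.4827, 0.1464, 0.2324]
eef_rot: [0.71, 0.704, -0.0, 0.0]
ft_force: [0.2, 0.3, 0.6]
width: 0.0656
```

Emit:
play_rows([
  [-0.82,0.02,0.1,0,0,0,75],
  [-0.82,0.02,0.1,0,0,0,75],
  [-0.82,0.02,0.1,0,0,0,75],
  [-0.82,0.02,0.1,0,0,0,75],
])

```text
time: 8.0
ee_pos: [0.4852, -0.0179, 0.2124]
eef_rot: [0.711, 0.703, -0.001, -0.0]
ft_force: [-0.1, 1.5, -0.3]
width: 0.0653
```

```bash
python3 go.py .4877 -.0145 .053
```

```text
t 8.0 pos [ 0.4852 -0.0179  0.2124] shift [0.018 0.013 0.797] turn [-0.0006  0.0005 -0.0077] w 0.0653 F [-0.1  1.5 -0.3]
```

Emit:
play_rows([
  [0.01,0.012,0.25,0,0,-0.005,75],
  [0.01,0.012,0.5,0,0,-0.005,75],
  [0.01,0.012,0.5,0,0,-0.005,75],
])

```text
time: 8.38
ee_pos: [0.4857, -0.0109, 0.1105]
eef_rot: [0.706, 0.708, -0.002, -0.003]
ft_force: [0.2, 1.1, 0.9]
width: 0.0648
```

```bash
python3 go.py .4877 -.0145 .053
```

```text
t 8.38 pos [ 0.4857 -0.0109  0.1105] shift [-0.018  0.012  0.287] turn [-0.0038 -0.0009  0.0024] w 0.0648 F [0.2 1.1 0.9]
```

Emit:
play_rows([
  [-0.016,0.011,0.14,-0.003,0,0,75],
  [-0.016,0.011,0.287,-0.003,0,0,75],
  [-0.016,0.011,0.287,-0.003,0,0,75],
])

```text
time: 8.75
ee_pos: [0.4903, -0.0146, 0.0561]
eef_rot: [0.706, 0.708, 0.001, 0.001]
ft_force: [-1.0, -0.3, 0.4]
width: 0.0653
```

```bash
python3 go.py .4877 -.0145 .053
```

```text
t 8.75 pos [ 0.4903 -0.0146  0.0561] shift [ 0.    -0.013  0.016] turn [ 0.0023 -0.0003  0.0019] w 0.0653 F [-1.  -0.3  0.4]
```

Emit:
play_rows([
  [0,-0.006,0.008,0,0,0,50],
  [0,-0.006,0.008,0,0,0,40],
  [0,-0.006,0.008,0,0,0,40],
  [0,-0.006,0.008,0,0,0,40],
], squeeze=45)

```text
time: 9.25
ee_pos: [0.4901, -0.015, 0.0554]
eef_rot: [0.706, 0.708, 0.002, 0.003]
ft_force: [-1.4, -0.0, 7.1]
width: 0.049
```

```bash
python3 go.py .4877 -.0145 .23
```

```text
t 9.25 pos [ 0.4901 -0.015   0.0554] shift [ 0.002 -0.006 -0.873] turn [0.0044 0.0003 0.0014] w 0.049 F [-1.4 -0.   7.1]
```

Emit:
play_rows([
  [0,0,-0.1,0,0,0,30],
  [0,0,-0.4,0,0,0,30],
  [0,0,-0.7,0,0,0,30],
  [0,0,-0.95,0,0,0,30],
  [0,0,-0.95,0,0,0,30],
])

```text
time: 9.88
ee_pos: [0.49, -0.0148, 0.248]
eef_rot: [0.706, 0.708, 0.004, 0.005]
ft_force: [0.3, -0.1, -4.0]
width: 0.0487
```

```bash
python3 - <<'E'
from h import *
C=[]
for n,c in (("top",(380,215)),("scene",(200,150))):
    p=eyes.camera(n); save(p,n+"4.png"); s=r.read_state(); u=proj(p,s["ee_pos"]).astype(int); print(u)
    x=max(0,u[0]-60);y=max(0,u[1]-50);C.append(cv2.resize(p["image"][y:y+120,x:x+120],(400,400),interpolation=2)[...,::-1])
cv2.imwrite("pics/c6.png",np.hstack(C))
E
python3 go.py .48 .3215 .243
```

```text
[381 215]
[200 151]
t 9.97 pos [ 0.4879 -0.0151  0.2436] shift [ 1.683 -0.036  0.002] turn [0.0029 0.0003 0.0015] w 0.0486 F [ 0.3  0.6 -3.8]
```

View pics/c6.png

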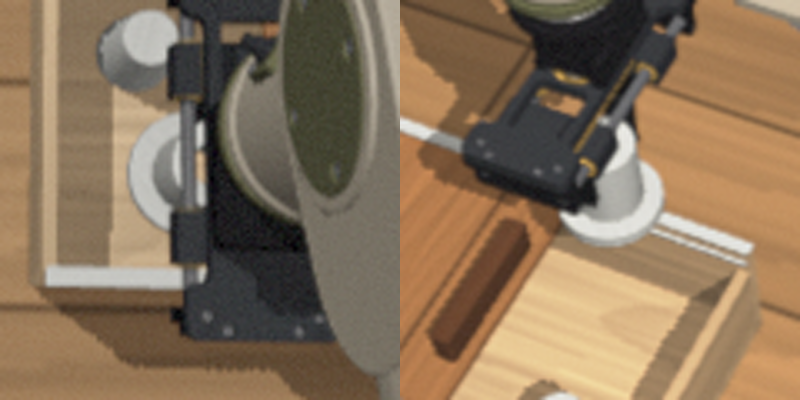

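The picture shows the chuck held upright at the fingers and the cone still standing in the chest. Now move to the wheel.

Emit:
play_rows([
  [0.3,-0.01,0,0.002,0,0,30],
  [0.6,-0.02,0,0.002,0,0,30],
  [0.84,-0.02,0,0.002,0,0,30],
  [0.84,-0.02,0,0.002,0,0,30],
])

```text
time: 10.48
ee_pos: [0.4818, 0.1572, 0.2422]
eef_rot: [0.704, 0.711, -0.0, -0.001]
ft_force: [0.7, -0.5, -3.1]
width: 0.0487
```

Emit:
play_rows([
  [0.3,-0.01,0,0,0,0,30],
  [0.6,-0.02,0,0,0,0,30],
  [0.84,-0.02,0,0,0,0,30],
  [0.84,-0.02,0,0,0,0,30],
  [0.84,-0.02,0,0,0,0,30],
])

```text
time: 11.1
ee_pos: [0.4793, 0.3198, 0.2423]
eef_rot: [0.706, 0.708, -0.001, 0.0]
ft_force: [-0.2, -0.2, -2.8]
width: 0.0492
```

```bash
python3 - <<'E'
from h import *
C=[]
P=[]
for n in ("top","scene"):
    p=eyes.camera(n); save(p,n+"5.png"); s=r.read_state(); P.append(s["ee_pos"]); u=proj(p,s["ee_pos"]).astype(int); print(n,u,np.round(s["eef_rot"],4))
    for k in("flanged_chuck","spindle_tip"):
        for o in eyes.landmark_of(p,k)[:3]:print(k,np.round(o["xy"],1),round(o["p"],2),onz(p,o["xy"],.203 if k[0]=="f" else .166).round(4))
    x=u[0]-50;y=u[1]-50;C.append(cv2.resize(p["image"][y:y+120,x:x+100],(400,480),interpolation=2)[...,::-1]); print(x,y)
for i in range(4): eyes.camera("top"); P.append(r.read_state()["ee_pos"])
print(np.round(P,4))
cv2.imwrite("pics/c7.png",np.hstack(C))
E
python3 go.py .48 .3215 .243
```

```text
top [211 217] [ 7.068e-01  7.074e-01 -6.000e-04  7.000e-04]
spindle_tip [ 81.3 270.2] 0.7 [0.3677 0.6119 0.166 ]
spindle_tip [217.4 342.6] 0.68 [0.2232 0.3114 0.166 ]
161 167
scene [336 196] [7.070e-01 7.072e-01 2.000e-04 1.000e-03]
flanged_chuck [335.4 206.5] 0.68 [0.4812 0.3211 0.203 ]
flanged_chuck [162.9 186.2] 0.57 [ 0.5855 -0.0689  0.203 ]
spindle_tip [363.7 134.1] 0.69 [0.2245 0.3068 0.166 ]
spindle_tip [467.8 221.5] 0.63 [0.3777 0.6116 0.166 ]
spindle_tip [338.2 215.8] 0.56 [0.4799 0.3306 0.166 ]
286 146
[[0.4797 0.3192 0.2427]
 [0.48   0.3194 0.2436]
 [0.4797 0.3202 0.244 ]
 [0.4796 0.3204 0.244 ]
 [0.4795 0.3206 0.244 ]
 [0.4795 0.3207 0.244 ]]
t 11.6 pos [0.4795 0.3207 0.244 ] shift [0.004 0.002 0.005] turn [0.0012 0.0001 0.0013] w 0.0486 F [-0.1 -0.5 -3.4]
```

View pics/c7.png

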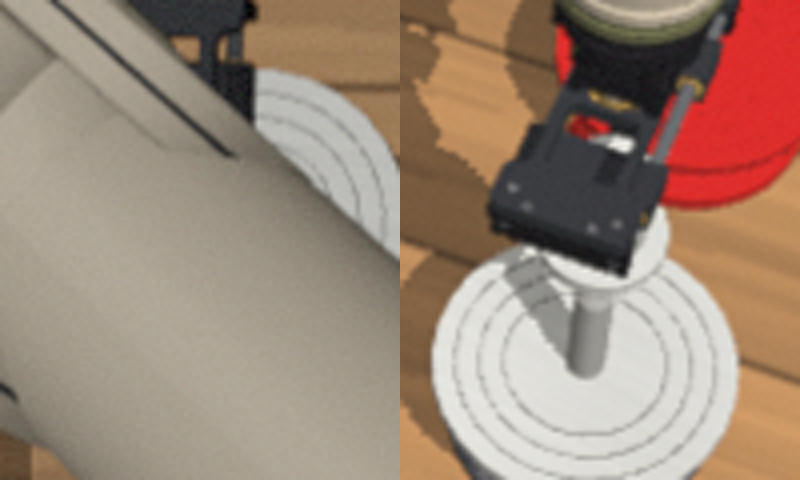

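The scene crop shows the flange centred over the spindle axis within about a pixel. Lowering.

Emit:
play_rows([
  [0.003,0.003,0.1,0,0,0,30],
  [0.003,0.003,0.18,0,0,0,30],
  [0.003,0.003,0.22,0,0,0,30],
  [0.003,0.003,0.25,0,0,0,30],
])

```text
time: 12.1
ee_pos: [0.4801, 0.3215, 0.1933]
eef_rot: [0.706, 0.708, 0.0, 0.001]
ft_force: [2.4, -0.8, 2.2]
width: 0.0487
```

```bash
python3 go.py .48 .3215 .111; python3 -c "
from h import *
print(np.round(r.read_state()['torque'],2))"
```

```text
t 12.1 pos [0.4801 0.3215 0.1933] shift [-0.    -0.001  0.411] turn [0.0009 0.0001 0.0016] w 0.0487 F [ 2.4 -0.8  2.2]
[-0.14 -0.76 -0.  ]
```

Emit:
play_rows([
  [0,0,0.02,0,0,0,30],
  [0,0,0.02,0,0,0,30],
  [0,0,0.02,0,0,0,30],
])

```text
time: 12.48
ee_pos: [0.4814, 0.3216, 0.1906]
eef_rot: [0.707, 0.708, 0.002, 0.001]
ft_force: [6.7, 0.1, -2.6]
width: 0.0489
```

```bash
python3 go.py .48 .3215 .111; python3 - <<'E'
from h import *
print(np.round(r.read_state()['torque'],2))
p=eyes.camera("scene"); u=(336,215); C=cv2.resize(p["image"][165:285,270:400],(780,720)[0:2] and (650,600),interpolation=2)[...,::-1]; cv2.imwrite("pics/c8.png",C)
E
```

```text
t 12.47 pos [0.4814 0.3216 0.1906] shift [-0.001 -0.009  0.398] turn [ 0.0028 -0.0006  0.0011] w 0.0489 F [ 6.7  0.1 -2.6]
[ 0.09 -1.73 -0.02]
```

View pics/c8.png

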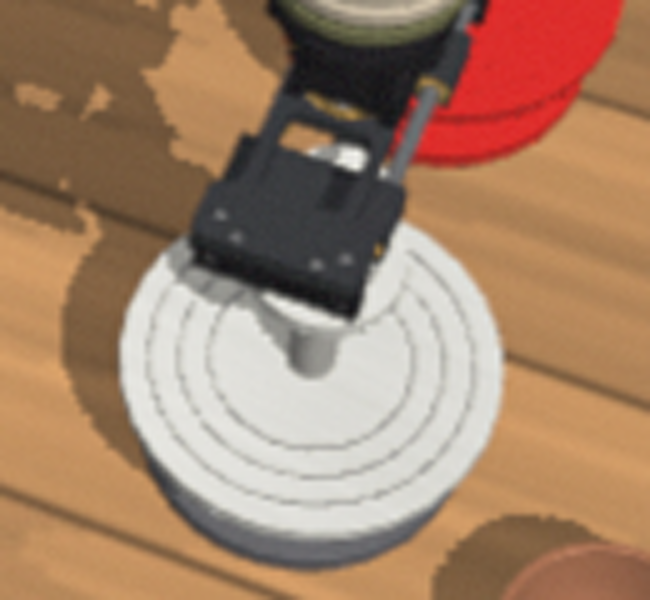

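Over the spindle, with a +6.7 N side force in x. Shift +x about 2 mm to relieve it.

Emit:
play_rows([
  [0,0.01,0,0,0,0,30],
  [0,0.01,0.02,0,0,0,30],
  [0,0.01,0.03,0,0,0,30],
])

```text
time: 12.9
ee_pos: [0.4836, 0.322, 0.185]
eef_rot: [0.706, 0.708, 0.002, 0.001]
ft_force: [5.9, -0.8, 2.7]
width: 0.0487
```

```bash
python3 go.py .48 .3215 .111
```

```text
t 12.9 pos [0.4836 0.322  0.185 ] shift [-0.003 -0.02   0.37 ] turn [ 0.0033 -0.0009  0.0012] w 0.0487 F [ 5.9 -0.8  2.7]
```

Emit:
play_rows([
  [0,0,0.02,0,0,0,30],
  [0,0,0.04,0,0,0,30],
  [0,0,0.06,0,0,0,30],
])

```text
time: 13.28
ee_pos: [0.4842, 0.3222, 0.1737]
eef_rot: [0.707, 0.708, 0.003, 0.002]
ft_force: [5.9, -1.0, 10.5]
width: 0.0492
```

```bash
python3 go.py .48 .3215 .111;python3 -c "
from h import *
print(np.round(r.read_state()['torque'],2))"
```

```text
t 13.28 pos [0.4842 0.3222 0.1737] shift [-0.004 -0.023  0.314] turn [ 0.0042 -0.0013  0.001 ] w 0.0492 F [ 5.9 -1.  10.5]
[-0.2  -1.68  0.05]
```

Emit:
play_rows([
  [0,0,0.03,0,0,0,30],
  [0,0,0.06,0,0,0,30],
  [0,0,0.08,0,0,0,30],
])

```text
time: 13.65
ee_pos: [0.4844, 0.3222, 0.1577]
eef_rot: [0.707, 0.708, 0.003, 0.002]
ft_force: [5.6, -0.3, 11.4]
width: 0.0487
```

```bash
python3 go.py .48 .3215 .111;python3 -c "
from h import *
print(np.round(r.read_state()['torque'],2))"
```

```text
t 13.65 pos [0.4844 0.3222 0.1577] shift [-0.004 -0.023  0.233] turn [ 0.0042 -0.0013  0.001 ] w 0.0487 F [ 5.6 -0.3 11.4]
[-0.12 -1.73 -0.03]
```

Emit:
play_rows([
  [0,0.004,0.04,0,0,0,30],
  [0,0.004,0.08,0,0,0,30],
  [0,0.004,0.12,0,0,0,30],
  [0,0.004,0.15,0,0,0,30],
])

```text
time: 14.15
ee_pos: [0.4845, 0.3223, 0.1273]
eef_rot: [0.706, 0.708, 0.002, 0.001]
ft_force: [4.6, -0.1, 9.9]
width: 0.0487
```

```bash
python3 go.py .48 .3215 .111;python3 - <<'E'
from h import *
print(np.round(r.read_state()['torque'],2))
p=eyes.camera("scene"); cv2.imwrite("pics/c9.png",cv2.resize(p["image"][165:285,270:400],(650,600),interpolation=2)[...,::-1])
E
```

```text
t 14.15 pos [0.4845 0.3223 0.1273] shift [-0.004 -0.023  0.081] turn [ 0.0033 -0.0011  0.0014] w 0.0487 F [ 4.6 -0.1  9.9]
[-0.15 -1.16 -0.01]
```

View pics/c9.png

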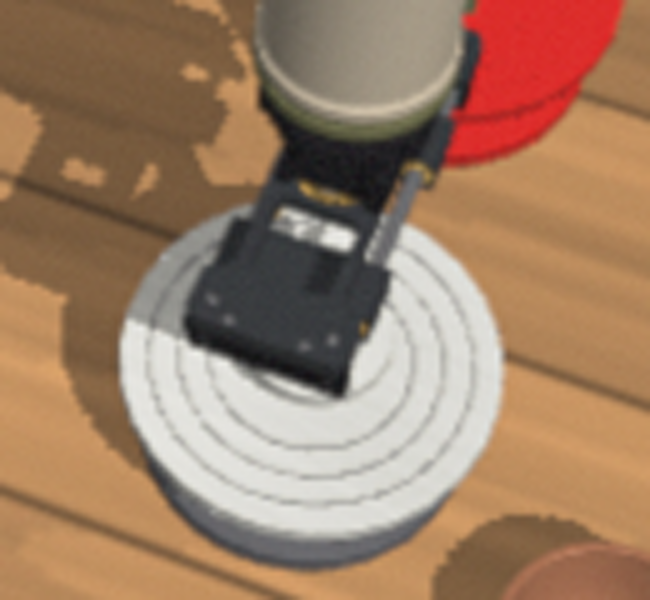

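The chuck is well down the spindle, with its bottom about 16 mm above the head.

Emit:
play_rows([
  [0,0,0.03,0,0,0,30],
  [0,0,0.06,0,0,0,30],
  [0,0,0.075,0,0,0,30],
])

```text
time: 14.58
ee_pos: [0.4844, 0.3217, 0.1114]
eef_rot: [0.706, 0.708, 0.002, 0.001]
ft_force: [0.2, -1.3, 25.9]
width: 0.0487
```

```bash
python3 go.py .48 .3215 .111
```

```text
t 14.57 pos [0.4844 0.3217 0.1114] shift [-0.001 -0.022  0.002] turn [ 0.0027 -0.0007  0.0011] w 0.0487 F [ 0.2 -1.3 25.9]
```

Side force has gone to zero and the vertical force rose: clicked and bottomed. Release and retreat.

Emit:
play_rows([
  [0,0,0,0,0,0,80],
  [0,0,0,0,0,0,80],
  [0,0,0,0,0,0,80],
  [0,0,-0.2,0,0,0,80],
  [0,0,-0.4,0,0,0,80],
])

```text
time: 15.2
ee_pos: [0.4822, 0.3214, 0.1915]
eef_rot: [0.706, 0.708, -0.0, 0.0]
ft_force: [0.5, -1.0, 0.1]
width: 0.0695
```

Emit:
play_rows([
  [0,0,-0.3,0,0,0,80],
  [-0.3,0,-0.5,0,0,0,80],
  [-0.9,0,-0.5,0,0,0,80],
  [-0.9,0,-0.5,0,0,0,80],
  [-0.9,0,-0.5,0,0,0,80],
])

```text
time: 15.82
ee_pos: [0.4838, 0.1361, 0.2909]
eef_rot: [0.709, 0.705, -0.0, 0.002]
ft_force: [-0.1, 0.1, -1.0]
width: 0.0696
```

```bash
python3 go.py .48 .3215 .111;python3 - <<'E'
from h import *
C=[]
for n,sl in(("top",np.s_[170:280,165:275]),("scene",np.s_[165:275,275:385])):
    p=eyes.camera(n); save(p,n+"9.png"); C.append(cv2.resize(p["image"][sl],(400,400),interpolation=2)[...,::-1])
    for o in eyes.landmark_of(p,"flanged_chuck")[:2]: print(n,np.round(o["xy"],1),o["p"],onz(p,o["xy"],.07).round(3))
    print("expect: chuck top centre, seat, tip px",[proj(p,(.482,.3215,z)).round(1) for z in(.14,.07,.166)])
    for k in ("lid_grip",):
        for o in eyes.landmark_of(p,k)[:1]: print(k,onz(p,o["xy"],.128).round(3))
cv2.imwrite("pics/c10.png",np.hstack(C))
E
```

```text
t 15.82 pos [0.4838 0.1361 0.2909] shift [ 0.929 -0.026  0.897] turn [ 0.0012  0.0015 -0.0038] w 0.0696 F [-0.1  0.1 -1. ]
top [222.1 222.2] 0.73 [0.484 0.325 0.07 ]
expect: chuck top centre, seat, tip px [array([218.8, 220.5]), array([223.7, 222.9]), array([216.8, 219.5])]
lid_grip [ 0.551 -0.115  0.128]
scene [331.5 235.9] 0.92 [0.484 0.323 0.07 ]
scene [331.8 234.5] 0.64 [0.48  0.322 0.07 ]
expect: chuck top centre, seat, tip px [array([333.4, 220.9]), array([331.3, 235.2]), array([334.2, 215.2])]
lid_grip [ 0.54  -0.115  0.128]
```

View pics/c10.png

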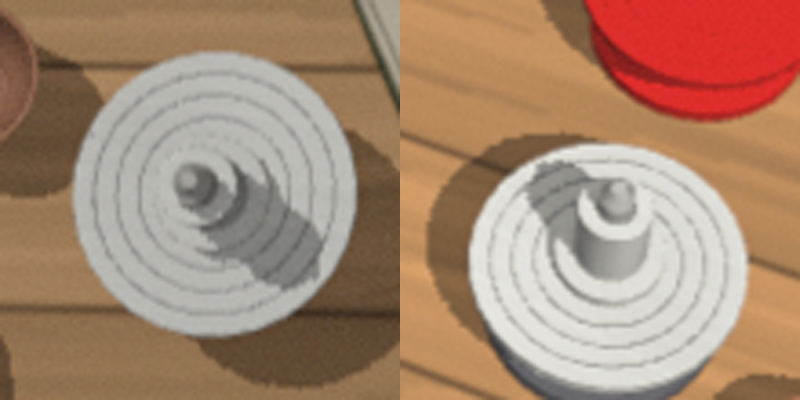

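The chuck stands upright on the spindle with its flange on the head: chuck top at pixel (334,221.4), against (333.4,220.9) expected at home. One last look at the whole scene.

View pics/scene9.png

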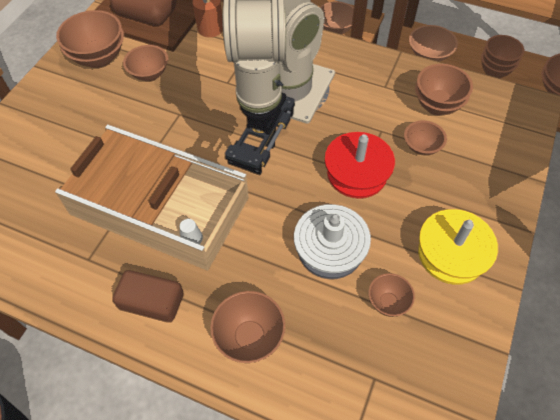

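The lid is open, the cone is upright in the chest at (190,230), the bowls and clay block are unmoved, and the gripper is clear of everything.

```bash
python3 -c "
from h import *
print(job.close_job())"
```

```text
the job is handed in; nothing more can be done
None
```

The flanged chuck is seated on the aluminium wheel and released, with the lid left open, and I handed the job in at about 16 s of the 54 s allowed. No verdict was reported.

- **Lid:** I pushed it back by its rib with about 3 N. The last pictures put the rib at y ≈ -0.115 m, which means about 0.15 m of travel, roughly at its stop.
- **Chuck:** I gripped the body, lifted it out and pushed it down the spindle. On the way down the side force held at about 5–6 N with up to about 15 N of axial push. At the bottom the side force dropped to about 0 and the vertical force rose to 26 N, which I take as the ball clicking out and the flange meeting the head.
- **Final pictures:** The chuck is upright and centred, with its top within about 1 pixel of the fully home position. The cone still stands in the chest, and the bowls and clay block look unmoved. The gripper is clear of everything.
- **What disagreed:** My estimates of the spindle's x position varied by about 4 mm (0.480–0.484 m), so I corrected about 3 mm by feel on the way down. I did not measure the ball's travel directly; the click is inferred from the forces and the seated height.

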